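# Set the valves of a filtration manifold for one sample

### The job

Get the three-place vacuum filtration manifold ready for the pump: only one place carries a filter cup, so push that place's blue valve lever round to fully open (in line with its pipe, pointing over the front tube) and push the levers of the two bare places to fully closed (square across their pipes, pointing left along the manifold). Push each lever to its stop from the side with a fingertip, without taking it between the fingers or forcing it, and leave the cup on its seat and the things beside the manifold where they are.

Things in the scene. Friction and masses are not known exactly. Their poses are not given: they have to be found in the camera images.
- manifold: steel three-place vacuum filtration manifold, fixed. Origin at bench height, below the middle of the line of valve stems; its y runs along it (left at yaw 0), its x away from the robot. Front tube: 32 mm thick, 506 mm long, axis 65 mm high, at x = -65 mm; filter heads at x = +110 mm; a gauge 144 mm high at x = -65, y = -268 mm. Between tube and heads only the levers are higher than 92 mm
- cup_lever (a joint): blue valve lever of the place that carries the filter cup, rad: 0 = closed, square across its pipe, pointing to the manifold's +y (left); 1.571 = open, in line with its pipe, pointing to the manifold's -x (over the front tube, to the robot). Opens counter-clockwise seen from above; hard stop at each end; stiff (0.22 N m, some 4 N at mid-grip), stays where it is left
- cup_lever_pivot (a point): point on the vertical turning axis of cup_lever, at the mid-height of its blue grip (112 mm above the bench). The three axes stand 150 mm apart along the manifold; which place is which varies
- cup_lever_grip (a point): middle of the blue grip of cup_lever, 60 mm from the turning axis. The grip is a straight bar 16 mm wide and 14 mm high, from 30 to 85 mm from the axis, its underside 105 mm above the bench. Own y points outward along the lever, own x across it; moves with the lever
- bare_lever_1 (a joint): blue valve lever of a bare place (no cup), rad: 0 = closed, square across its pipe, pointing to the manifold's +y (left); 1.571 = open, in line with its pipe, pointing to the manifold's -x (over the front tube, to the robot). Opens counter-clockwise seen from above; hard stop at each end; stiff (0.22 N m, some 4 N at mid-grip), stays where it is left
- bare_lever_1_pivot (a point): point on the vertical turning axis of bare_lever_1, at the mid-height of its blue grip (112 mm above the bench). The three axes stand 150 mm apart along the manifold; which place is which varies
- bare_lever_1_grip (a point): middle of the blue grip of bare_lever_1, 60 mm from the turning axis. The grip is a straight bar 16 mm wide and 14 mm high, from 30 to 85 mm from the axis, its underside 105 mm above the bench. Own y points outward along the lever, own x across it; moves with the lever
- bare_lever_2 (a joint): blue valve lever of a bare place (no cup), rad: 0 = closed, square across its pipe, pointing to the manifold's +y (left); 1.571 = open, in line with its pipe, pointing to the manifold's -x (over the front tube, to the robot). Opens counter-clockwise seen from above; hard stop at each end; stiff (0.22 N m, some 4 N at mid-grip), stays where it is left
- bare_lever_2_pivot (a point): point on the vertical turning axis of bare_lever_2, at the mid-height of its blue grip (112 mm above the bench). The three axes stand 150 mm apart along the manifold; which place is which varies
- bare_lever_2_grip (a point): middle of the blue grip of bare_lever_2, 60 mm from the turning axis. The grip is a straight bar 16 mm wide and 14 mm high, from 30 to 85 mm from the axis, its underside 105 mm above the bench. Own y points outward along the lever, own x across it; moves with the lever
- filter_cup: loose clear filter cup with orange rings, open above and below, 56 mm wide at the foot and 69 mm at the rim, 87 mm high; it stands upright on one filter head, which is 110 mm behind (+x of the manifold) the turning axis of its lever. Origin at the centre of its foot, 100 mm above the bench
- petri_1: round lidded dish, 59 mm across, 14 mm high, loose on the bench beside the manifold; origin at the centre of its underside; to be left alone
- petri_2: round lidded dish, 59 mm across, 14 mm high, loose on the bench beside the manifold; origin at the centre of its underside; to be left alone
- tweezers: steel tweezers lying flat, 124 x 19 x 8 mm, loose on the bench beside the manifold; origin at the centre of its underside; to be left alone
- filter_box: flat grey carton, 100 x 100 x 30 mm, loose on the bench beside the manifold; origin at the centre of its underside; to be left alone
- beaker: small glass beaker, 54 mm across, 69 mm high, loose on the bench beside the manifold; origin at the centre of its underside; to be left alone
- cup_place_head (a point): centre of the filter head under the cup, on its flange, 100 mm above the bench
Mind the look-alikes: they are no part of the job. What is shaped like the filter_cup but turquoise is not meant.

How it is judged:
At the end, for the whole second after the job is handed in: the lever of the place with the cup is within about 5 degrees of its open stop, both other levers within about 5 degrees of their closed stops, and the cup stands upright on its head (within 6 mm) (value of joint cup_lever above 1.48 rad and value of joint each of bare_lever_1, bare_lever_2 below 0.09 rad and horizontal distance between filter_cup and cup_place_head below 0.006 m and angle between filter_cup's own z axis and vertical below 0.05 rad and linear speed of filter_cup below 0.02 m/s); the robot touches nothing.
It fails at once if the filter cup is lifted, pushed off its seat or tipped (distance of filter_cup from where it was at the start of the episode above 0.008 m or angle between filter_cup's own z axis and vertical above 0.12 rad).
It fails at once if a dish, the tweezers, the carton or the beaker beside the manifold is picked up or shifted by more than 20 mm (distance of any of petri_1, petri_2, tweezers, filter_box, beaker from where it was at the start of the episode above 0.02 m).
It fails at once if a lever is forced: more than 45 N on it (contact force between the fingers and cup_lever above 45 N or contact force between the fingers and bare_lever_1 above 45 N or contact force between the fingers and bare_lever_2 above 45 N).
It fails at once if a lever is taken between the fingers ((contact force between the fingers and cup_lever above 2 N and x of the grasp point in the frame of cup_lever_grip between -0.009 and 0.009 m and y of the grasp point in the frame of cup_lever_grip between -0.04 and 0.04 m and z of the grasp point in the frame of cup_lever_grip below 0.023 m) or (contact force between the fingers and bare_lever_1 above 2 N and x of the grasp point in the frame of bare_lever_1_grip between -0.009 and 0.009 m and y of the grasp point in the frame of bare_lever_1_grip between -0.04 and 0.04 m and z of the grasp point in the frame of bare_lever_1_grip below 0.023 m) or (contact force between the fingers and bare_lever_2 above 2 N and x of the grasp point in the frame of bare_lever_2_grip between -0.009 and 0.009 m and y of the grasp point in the frame of bare_lever_2_grip between -0.04 and 0.04 m and z of the grasp point in the frame of bare_lever_2_grip below 0.023 m)).
It also fails if it takes over 61 s, if anything falls off the work surface, if the arm or the gripper's body presses on something with over 40 N, if the wrist force passes 120 N, or if a joint passes its speed limit or range.

### The arm

A 6-joint arm with a two-finger parallel gripper is mounted at the origin on a cart in front of the work surface, level with it; the furniture and walls round the work are solid. World frame = base frame: x ahead of the robot, y to its left, z up, the work surface at z = 0. Lengths are in m, angles in rad, forces in N, time in s.
With the tool pointing down it reaches from about 0.275 to 0.75 m from the base axis. Payload 10.2 kg.
Tool frame: the origin (TCP) lies at the very end of the fingers, on their centre line; the grasp point (between the pads) lies 19 mm behind it; z points along the fingers, y is the line along which they close (so a half turn about z gives the same grasp; the last joint's range is limited). The gripper opens to 88 mm and grips with 3 to 60 N. Pads are 18 mm wide; open, the fingers measure 123 mm over their backs; the gripper's body (75 mm by 187 mm) begins 45 mm behind the grasp point.
Start: joints at [0.89, 0.313, 1.498, -0, 1.331, -0.223], TCP at [0.232, 0.471, 0.239] pointing down, gripper open.
Joint ranges: [-2.94, 2.94], [-0.97, 2.17], [0.19, 2.56], [-1.23, 4.37], [0.02, 3.11], [-2.88, 2.88]. Speed limits (rad/s): [2.39, 2.39, 3.01, 3.14, 3.14, 3.14].

### API

Orientations are given as a unit quaternion [w, x, y, z].
In Python, from bench import arm gives the robot as it stands.
- The arm moves only by the tool play_rows, never from a script. Its arguments are lists of equal length, an entry for each row: "translation": the shift along the tool's x, y, z in cm, a list of three; "rot": the turn, a rotation vector about the tool's x, y, z in rad, a list of three. In form: {"translation": [[dx, dy, dz], ...], "rot": [[ax, ay, az], ...]}. A call has 1 to 20 rows; each row shifts and turns the commanded pose from where the row before left it, along the tool's axes as they then stand; what a row does not reach is not made up. A row lasts 1/12 s, in which the tool goes at most 41.7 mm and 7.16 degrees, less where a joint would pass 70% of its speed; a pose out of reach is approached as far as the arm can. A call with a gripper value outside its range is refused whole. "jaw" is the closure, from -1 (fully open) to 1 (shut), set as the call begins (left out, the last holds). The fingers move at their own pace and stop on an object; "grip_force" is the grip in N (left out, the last holds). Time passes only in rows, so rows that do not move let the fingers close. It gives the time, the measured TCP pose, the force, the opening and the grip force at its end, in the units of the state.
- arm.read_state(): the state, without advancing time (a new reading comes with each control period).
- arm.grab_frame(name): name is "side" or "top"; returns the picture (400x640x3 uint8, red, green, blue); there is no depth.
- arm.camera_info(name): a dict with "fx", "fy", "cx", "cy" (pixels), "dist_coeffs" ([k1, k2, p1, p2, k3] as OpenCV has them; the pictures are not rectified), "rvec" (rotation vector, rad) and "tvec" (3), from world to camera coordinates, as OpenCV has them. Camera axes: x right, y down, z forward; pixel columns grow to the right and rows downward; lengths in m; the calibration is good to about 2 mm. A picture is of the moment at which its call begins. camera_info takes no time and is no camera call.
- arm.job_done(): hands the job in; it is judged then, once.
The state is a dict: "t": time; "q": joint angles; "joint_velocities": joint speeds; "effort": joint torques, N m; "tool_pos": TCP position; "orientation": TCP orientation; "force": force on the tool from outside, world axes, zero at the start; "torque": the same for the moment, N m; "finger_gap": finger opening in m; "gripper_force": force on a finger pad.
Only numpy, scipy, OpenCV 4.12 (cv2) and the standard library are available. Lean on these libraries where they do the work, as an engineer would, in place of code of your own. Each camera call takes 0.05 s, during which the arm holds its last target. There are 200 camera calls.

## Working session

There is one attempt and no reset: what is moved stays moved. The work goes in short steps, Python scripts to look and compute and a tool call to move; the robot and the scene stay as the last step left them, time stands still between calls to the robot, and variables do not carry over. Pictures are saved under pics/ and viewed, at most 10 in all, crops included, and the job is handed in when it is done.

Besides the shell and the picture viewer there is one more tool, called after "Call:" as name(argument=value, ...) on one line, values as JSON. play_rows: Moves the arm, as the interface text tells. Its arguments: {"type":"object","properties":{"translation":{"type":"array"},"rot":{"type":"array"},"jaw":{"type":"number"},"grip_force":{"type":"number"}},"required":["translation","rot"]}

```bash
mkdir -p pics; python3 - <<'E'
from bench import arm
import cv2
for n in("top","side"):
    cv2.imwrite(f"pics/{n}0.png",arm.grab_frame(n)[:,:,::-1]); print(arm.camera_info(n))
print(arm.read_state())
E
```

```text
{'fx': 407.7312603204987, 'fy': 407.7312603204987, 'cx': 323.74250354492705, 'cy': 198.09668099466978, 'dist_coeffs': array([-0.05811057,  0.        ,  0.        ,  0.        ,  0.        ]), 'rvec': array([ 2.12142183, -2.14882958,  0.15271517]), 'tvec': array([0.01460224, 0.62651556, 1.16693524])}
{'fx': 449.33754277220197, 'fy': 449.33754277220197, 'cx': 315.68724244642414, 'cy': 204.25679066506126, 'dist_coeffs': array([0.00667661, 0.        , 0.        , 0.        , 0.        ]), 'rvec': array([ 2.08322374, -0.49199325,  0.28438029]), 'tvec': array([-0.53783371,  0.19852538,  1.28241256])}
{'t': 0.1, 'q': array([ 8.89582178e-01,  3.13365407e-01,  1.49830384e+00, -2.44972524e-05,
        1.33099707e+00, -2.23449298e-01]), 'joint_velocities': array([-9.12315068e-04, -5.96897171e-04, -2.68423639e-03,  1.26794843e-03,
       -3.62623172e-04,  1.98196246e-05]), 'effort': array([ 4.65129138e-03, -4.02808642e+01, -2.52643812e+01,  6.97163260e-02,
        3.41811113e-02, -3.67182815e-05]), 'tool_pos': array([0.23192994, 0.4707671 , 0.23825451]), 'orientation': array([-2.23930089e-04,  2.26886365e-01,  9.73921090e-01, -4.88043266e-04]), 'force': array([ 0.42917576, -0.0907578 , -0.09355144]), 'torque': array([ 0.00094411, -0.00169805,  0.01563421]), 'gripper_force': 0.0, 'finger_gap': 0.08803029051818967}
```

View pics/top0.png

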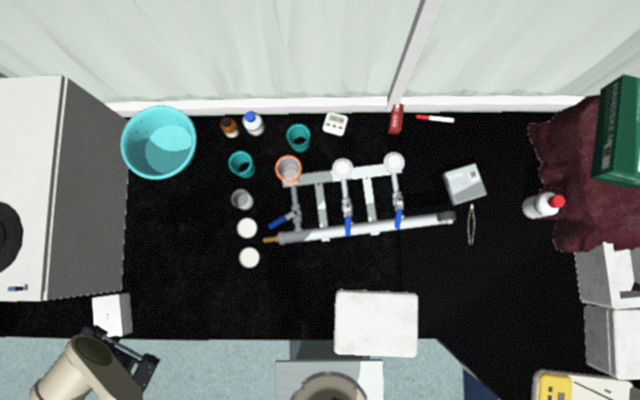

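View pics/side0.png

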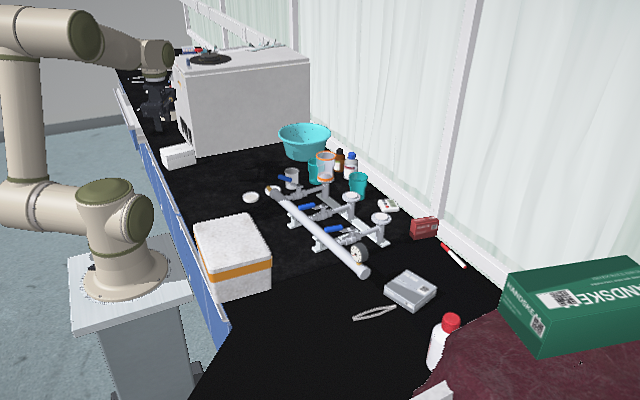

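```bash
cat >h.py <<'E'
import numpy as np,cv2
from bench import arm
def proj(n,P):
    c=arm.camera_info(n);K=np.array([[c['fx'],0,c['cx']],[0,c['fy'],c['cy']],[0,0,1]])
    return cv2.projectPoints(np.asarray(P,float).reshape(-1,3),c['rvec'],c['tvec'],K,c['dist_coeffs'])[0].reshape(-1,2)
def rect(n,im,z,x0,x1,y0,y1,s=.0008):
    # image up=+x, left=+y
    X=np.arange(x1,x0,-s);Y=np.arange(y1,y0,-s)
    g=np.stack(np.meshgrid(X,Y,indexing='ij')+[np.full((len(X),len(Y)),z)] if 0 else [*np.meshgrid(X,Y,indexing='ij'),np.full((len(X),len(Y)),z)],-1)
    m=proj(n,g).reshape(len(X),len(Y),2).astype(np.float32)
    return cv2.remap(im,m[...,0],m[...,1],cv2.INTER_CUBIC),X,Y
def blue(r):
    h=cv2.cvtColor(r,cv2.COLOR_BGR2HSV);return cv2.inRange(h,(105,130,60),(125,255,255))
E
sed -i 's/np.stack(.*if 0 else \(.*\)$/np.stack(\1/' h.py
python3 - <<'E'
from h import *
im=cv2.imread("pics/top0.png")
r,X,Y=rect("top",im,.112,.28,.66,-.3,.3)
m=blue(r);n,l,st,ce=cv2.connectedComponentsWithStats(m)
for i in range(1,n):
    if st[i,4]<150: continue
    p=np.argwhere(l==i);w=np.c_[X[p[:,0]],Y[p[:,1]]];c=w.mean(0);u=np.linalg.svd(w-c,full_matrices=False)[2][0]
    t=(w-c)@u;print(c.round(4),u.round(3),np.ptp(t).round(4),st[i,4])
for x in range(30,66,5):
    k=np.argmin(abs(X-x/100));cv2.putText(r,str(x),(0,k),0,.4,(0,255,255));r[k,:12]=(0,255,255)
for y in range(-30,30,5):
    k=np.argmin(abs(Y-y/100));cv2.putText(r,str(y),(k,470),0,.4,(0,255,255));r[-8:,k]=(0,255,255)
cv2.imwrite("pics/r0.png",r);print(r.shape)
E
```

```text
[ 0.5579 -0.2009] [-0.985  0.171] 0.0564 1260
[0.5502 0.1391] [ 0.501 -0.866] 0.0546 1579
[ 0.5391 -0.0589] [-1.     0.011] 0.0569 1294
(475, 750, 3)
```

View pics/r0.png

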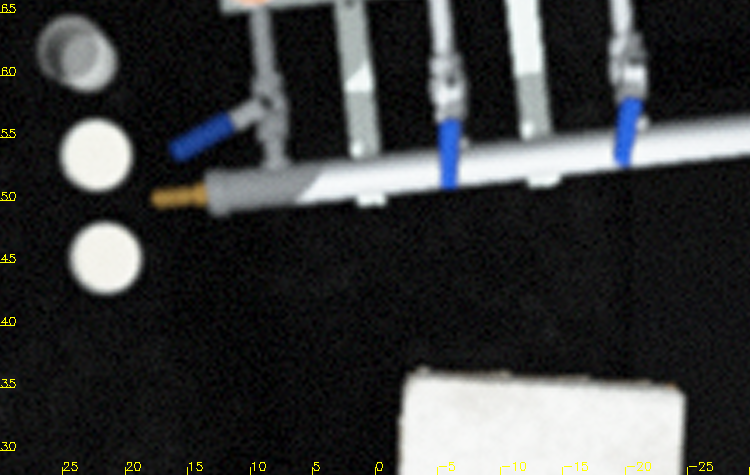

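The cup stands on the left place at px (288,168) and its lever is partly open at px (278,222). Both bare levers are nearly open, at px (348,225) and (399,218). Manifold yaw is about 0.118 rad, with its origin near (0.597, -0.060).

Call:
play_rows(jaw=1, translation=[[0,0,0],[0,0,0],[0,0,0],[0,0,0],[0,0,0],[-2.25,-2.4,0],[-2.25,-2.4,0],[-2.25,-2.4,0],[-2.25,-2.4,0],[-2.25,-2.4,0],[-2.25,-2.4,0],[-2.25,-2.4,0],[-2.25,-2.4,0],[-2.25,-2.4,0],[-2.25,-2.4,0],[-2.25,-2.4,0],[-2.25,-2.4,0],[-2.25,-2.4,0],[-2.25,-2.4,0]], rot=[[0,0,-0.1154],[0,0,-0.1154],[0,0,-0.1154],[0,0,-0.1154],[0,0,-0.1154],[0,0,0],[0,0,0],[0,0,0],[0,0,0],[0,0,0],[0,0,0],[0,0,0],[0,0,0],[0,0,0],[0,0,0],[0,0,0],[0,0,0],[0,0,0],[0,0,0]])

```text
t: 1.68
tool_pos: [0.5857, 0.1735, 0.2384]
orientation: [-0.0, -0.06, 0.998, 0.0]
force: [-0.1, -0.5, 0.4]
finger_gap: 0.0005
gripper_force: 0.0
```

```bash
cat >>h.py <<'E'
def m():
    s=arm.read_state();d=s['tool_pos'][:2]-[.5967,-.0603];w,x,y,z=s['orientation']
    c,k=np.cos(.1178),np.sin(.1178)
    print('t',round(s['t'],2),'m mm',(1000*np.array([c*d[0]+k*d[1],-k*d[0]+c*d[1],s['tool_pos'][2]])).round(1),'ang',round(2*np.arctan2(y,x),3),'tilt',round(w,3),round(z,3),'F',s['force'].round(1),'gap',round(s['finger_gap'],3))
E
python3 -c "
from h import *
m()"
```

```text
t 1.68 m mm [ 16.6 233.5 238.4] ang 3.261 tilt -0.0 0.0 F [-0.1 -0.5  0.4] gap 0.0
```

Call:
play_rows(translation=[[0,0,2.8],[0,0,2.8],[0,0,2.8],[0,0,2.8],[0,0,2.7],[0,0,0]], rot=[[0,0,0],[0,0,0],[0,0,0],[0,0,0],[0,0,0],[0,0,0]])

```text
t: 2.18
tool_pos: [0.582, 0.1744, 0.0943]
orientation: [-0.005, -0.059, 0.998, -0.0]
force: [-0.3, 0.0, -0.1]
finger_gap: 0.0002
gripper_force: 0.0
```

```bash
python3 -c "
from h import *
m()
im=arm.grab_frame('side')[:,:,::-1]
c=cv2.resize(im[130:270,240:420],None,fx=4,fy=4,interpolation=cv2.INTER_CUBIC)
cv2.imwrite('pics/s1.png',c)"
```

```text
t 2.18 m mm [ 13.  234.8  94.3] ang 3.261 tilt -0.005 -0.0 F [-0.3  0.  -0.1] gap 0.0
```

View pics/s1.png

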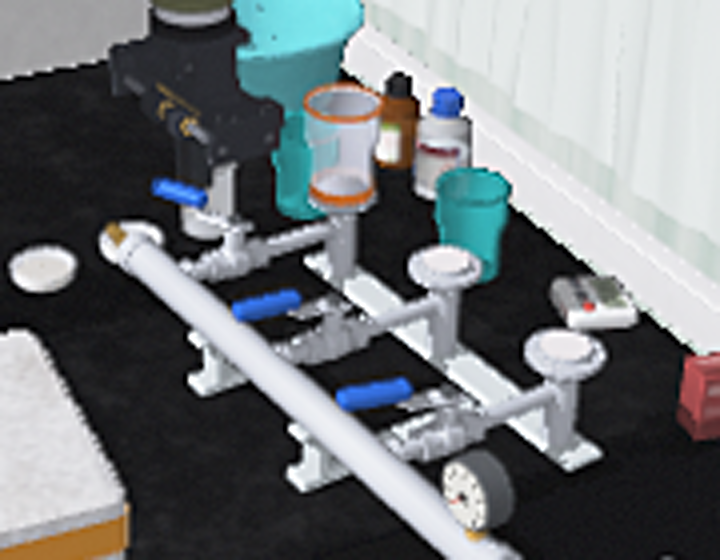

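The fingertip (crop px 215,195) is behind the cup lever and clear of the cup. Pushing.

Call:
play_rows(translation=[[0.7,-0.3,-0.3],[0.7,-0.3,0],[0.65,-0.3,0],[0.55,-0.25,0],[0.55,-0.25,0],[0.5,-0.25,0],[0.45,-0.4,0],[0.45,-0.4,0],[0.45,-0.4,0],[0.35,-0.55,0],[0.3,-0.5,0],[0.3,-0.5,0],[0,0,0]], rot=[[0,0,0],[0,0,0],[0,0,0],[0,0,0],[0,0,0],[0,0,0],[0,0,0],[0,0,0],[0,0,0],[0,0,0],[0,0,0],[0,0,0],[0,0,0]])

```text
t: 3.32
tool_pos: [0.5304, 0.123, 0.1025]
orientation: [-0.001, -0.059, 0.998, -0.0]
force: [0.7, 0.7, 1.3]
finger_gap: 0.0004
gripper_force: 0.5
```

```bash
python3 -c "
from h import *
m()"
```

```text
t 3.32 m mm [-44.3 189.8 102.5] ang 3.26 tilt -0.001 -0.0 F [0.7 0.7 1.3] gap 0.0
```

Call:
play_rows(translation=[[0.2,-0.4,0.2],[0.2,-0.4,0.1],[0.15,-0.4,0.0],[0,-0.3,0],[0,-0.2,0],[0,0,0]], rot=[[0,0,0],[0,0,0],[0,0,0],[0,0,0],[0,0,0],[0,0,0]])

```text
t: 3.82
tool_pos: [0.5268, 0.1063, 0.0993]
orientation: [-0.001, -0.059, 0.998, 0.0]
force: [-2.3, 3.0, 1.2]
finger_gap: 0.0005
gripper_force: 1.5
```

```bash
python3 - <<'E'
from h import *
m()
im=arm.grab_frame('side')[:,:,::-1]
c=cv2.resize(im[130:270,240:420],None,fx=4,fy=4,interpolation=cv2.INTER_CUBIC)
cv2.imwrite('pics/s2.png',c)
E
```

```text
t 3.82 m mm [-49.9 173.7  99.3] ang 3.26 tilt -0.001 0.0 F [-2.3  3.   1.2] gap 0.0
```

View pics/s2.png

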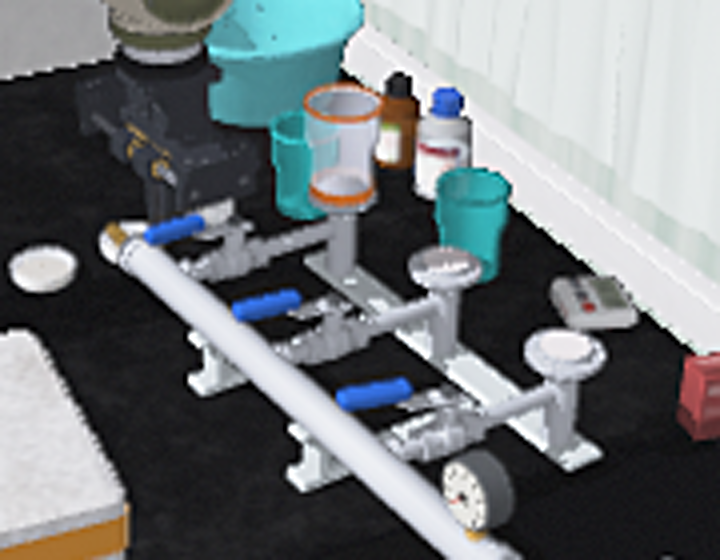

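Lever at crop px (175,228) is nearly in line with its pipe, and no stop force shows yet. I'll creep on.

Call:
play_rows(translation=[[0,-0.15,0],[0,-0.15,0],[0,-0.1,0],[0,0,0]], rot=[[0,0,0],[0,0,0],[0,0,0],[0,0,0]])

```text
t: 4.2
tool_pos: [0.5267, 0.1058, 0.0994]
orientation: [-0.001, -0.06, 0.998, 0.003]
force: [-3.9, 23.9, 1.3]
finger_gap: 0.0009
gripper_force: 12.2
```

Stop reached (24 N). Backing off, then over to the right side of the middle lever.

Call:
play_rows(translation=[[0,0.7,0],[0,0.8,0],[0,0,-2.5],[0,0,-2.5],[0.2,-3.2,0],[0.3,-3.2,0],[0.3,-3.2,0],[0.3,-3.2,0],[0.3,-3.2,0],[0.3,-3.2,0],[0,-3.2,0],[0,0,0],[0,0,2.5],[0,0,2.5],[0,0,0]], rot=[[0,0,0],[0,0,0],[0,0,0],[0,0,0],[0,0,0],[0,0,0],[0,0,0],[0,0,0],[0,0,0],[0,0,0],[0,0,0],[0,0,0],[0,0,0],[0,0,0],[0,0,0]])

```text
t: 5.45
tool_pos: [0.5338, -0.1062, 0.0958]
orientation: [-0.003, -0.059, 0.998, 0.001]
force: [-1.1, 0.1, -0.9]
finger_gap: 0.0004
gripper_force: 0.0
```

```bash
python3 - <<'E'
from h import *
m()
im=arm.grab_frame('side')[:,:,::-1]
c=cv2.resize(im[130:270,240:420],None,fx=4,fy=4,interpolation=cv2.INTER_CUBIC)
cv2.imwrite('pics/s3.png',c)
E
```

```text
t 5.45 m mm [-67.9 -38.2  95.8] ang 3.261 tilt -0.003 0.001 F [-1.1  0.1 -0.9] gap 0.0
```

View pics/s3.png

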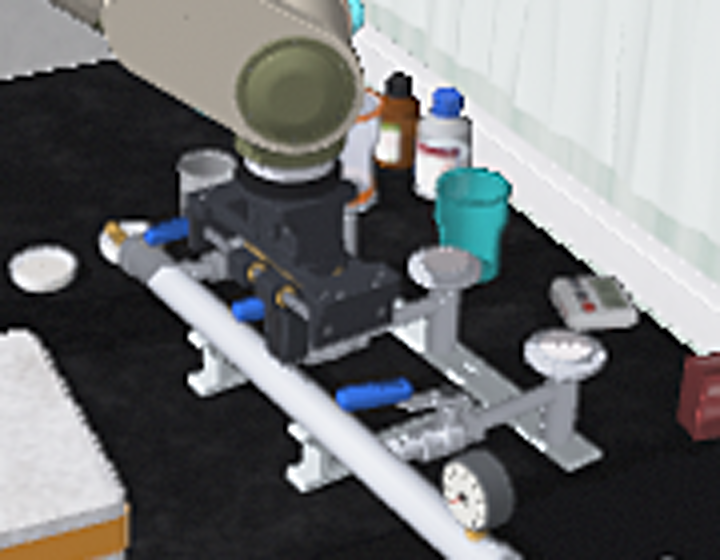

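Fingertip at crop px (285,340), right of the middle lever. Pushing it towards closed.

Call:
play_rows(translation=[[0.05,0.68,0],[0.05,0.68,0],[0.05,0.68,0],[-0.14,0.65,0],[-0.14,0.65,0],[-0.14,0.65,0],[-0.14,0.65,0],[-0.33,0.5,0],[-0.33,0.5,0],[-0.33,0.5,0],[-0.47,0.38,0],[-0.47,0.38,0],[-0.47,0.38,0],[-0.55,0.25,0],[-0.55,0.25,0],[0,0,0]], rot=[[0,0,0],[0,0,0],[0,0,0],[0,0,0],[0,0,0],[0,0,0],[0,0,0],[0,0,0],[0,0,0],[0,0,0],[0,0,0],[0,0,0],[0,0,0],[0,0,0],[0,0,0],[0,0,0]])

```text
t: 6.83
tool_pos: [0.5664, -0.0245, 0.0996]
orientation: [0.0, -0.06, 0.998, 0.0]
force: [0.1, -0.1, -0.5]
finger_gap: 0.0004
gripper_force: 0.0
```

```bash
python3 -c "
from h import *
m()"
```

```text
t 6.83 m mm [-25.9  39.1  99.6] ang 3.261 tilt 0.0 0.0 F [ 0.1 -0.1 -0.5] gap 0.0
```

Call:
play_rows(translation=[[-0.4,0.1,0],[-0.3,0.1,0],[-0.2,0,0],[-0.1,0,0],[0,0,0]], rot=[[0,0,0],[0,0,0],[0,0,0],[0,0,0],[0,0,0]])

```text
t: 7.25
tool_pos: [0.5746, -0.0217, 0.0994]
orientation: [-0.001, -0.06, 0.998, 0.0]
force: [-7.2, 0.5, 3.7]
finger_gap: 0.0006
gripper_force: 3.5
```

Call:
play_rows(translation=[[-0.1,0,0],[-0.1,0,0],[0,0,0]], rot=[[0,0,0],[0,0,0],[0,0,0]])

```text
t: 7.5
tool_pos: [0.5748, -0.0216, 0.0994]
orientation: [-0.004, -0.06, 0.998, 0.001]
force: [-18.6, -1.1, 8.6]
finger_gap: 0.0005
gripper_force: 9.3
```

Call:
play_rows(translation=[[0.7,0,0],[0.8,0,0],[0,0,-2.5],[0,0,-2.5],[0.54,-3.2,0],[0.54,-3.2,0],[0.54,-3.2,0],[0.54,-3.2,0],[0.54,-3.2,0],[0.54,-3.2,0],[0.54,-3.2,0],[0,0,0],[0,0,2.5],[0,0,2.5],[0,0,0]], rot=[[0,0,0],[0,0,0],[0,0,0],[0,0,0],[0,0,0],[0,0,0],[0,0,0],[0,0,0],[0,0,0],[0,0,0],[0,0,0],[0,0,0],[0,0,0],[0,0,0],[0,0,0]])

```text
t: 8.75
tool_pos: [0.5499, -0.2489, 0.0954]
orientation: [-0.002, -0.059, 0.998, 0.002]
force: [-0.8, -0.1, -0.8]
finger_gap: 0.0005
gripper_force: 0.0
```

```bash
python3 - <<'E'
from h import *
m()
im=arm.grab_frame('side')[:,:,::-1]
c=cv2.resize(im[130:270,240:420],None,fx=4,fy=4,interpolation=cv2.INTER_CUBIC)
cv2.imwrite('pics/s4.png',c)
E
```

```text
t 8.75 m mm [ -68.7 -181.8   95.4] ang 3.26 tilt -0.002 0.002 F [-0.8 -0.1 -0.8] gap 0.001
```

View pics/s4.png

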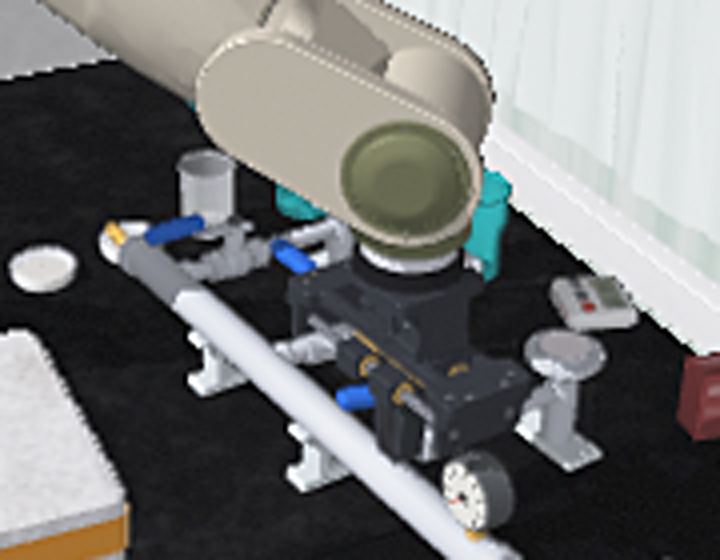

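Middle lever closed at crop px (295,255). The fingertip is right of the last lever (355,397).

Call:
play_rows(translation=[[0,0.8,0],[0,0.8,0],[0,0.8,0],[-0.17,0.54,0],[-0.17,0.54,0],[-0.17,0.54,0],[-0.33,0.5,0],[-0.33,0.5,0],[-0.33,0.5,0],[-0.47,0.38,0],[-0.47,0.38,0],[-0.47,0.38,0],[-0.55,0.25,0],[-0.55,0.25,0],[-0.4,0.1,0],[-0.3,0.1,0],[-0.2,0,0],[0,0,0]], rot=[[0,0,0],[0,0,0],[0,0,0],[0,0,0],[0,0,0],[0,0,0],[0,0,0],[0,0,0],[0,0,0],[0,0,0],[0,0,0],[0,0,0],[0,0,0],[0,0,0],[0,0,0],[0,0,0],[0,0,0],[0,0,0]])

```text
t: 10.3
tool_pos: [0.5913, -0.1712, 0.0996]
orientation: [-0.001, -0.06, 0.998, 0.0]
force: [-5.8, 0.7, 3.9]
finger_gap: 0.0004
gripper_force: 2.6
```

```bash
python3 -c "
from h import *
m()"
```

```text
t 10.3 m mm [ -18.4 -109.5   99.6] ang 3.261 tilt -0.001 0.0 F [-5.8  0.7  3.9] gap 0.0
```

Call:
play_rows(translation=[[-0.1,0,0],[-0.1,0,0],[-0.1,0,0],[0,0,0]], rot=[[0,0,0],[0,0,0],[0,0,0],[0,0,0]])

```text
t: 10.63
tool_pos: [0.5915, -0.1711, 0.0995]
orientation: [-0.004, -0.06, 0.998, 0.001]
force: [-23.5, -0.8, 11.7]
finger_gap: 0.0
gripper_force: 11.4
```

At the stop. Backing off, rising, and moving out of the view to check.

Call:
play_rows(translation=[[0.7,0,0],[0.8,0,0],[0,0,-3],[0,0,-3],[0,0,-3],[0,0,-3],[3,0,0],[3,0,0],[3,0,0],[3,0,0],[3,0,0],[3,0,0],[0,0,0],[0,0,0]], rot=[[0,0,0],[0,0,0],[0,0,0],[0,0,0],[0,0,0],[0,0,0],[0,0,0],[0,0,0],[0,0,0],[0,0,0],[0,0,0],[0,0,0],[0,0,0],[0,0,0]])

```text
t: 11.8
tool_pos: [0.4007, -0.1946, 0.2201]
orientation: [0.001, -0.059, 0.998, -0.0]
force: [0.2, 0.5, 0.4]
finger_gap: 0.0005
gripper_force: 0.0
```

```bash
python3 - <<'E'
from h import *
m()
im=np.ascontiguousarray(arm.grab_frame('top')[:,:,::-1])
r,X,Y=rect("top",im,.112,.4,.76,-.3,.3)
mm=blue(r);n,l,st,ce=cv2.connectedComponentsWithStats(mm)
for i in range(1,n):
    if st[i,4]<150: continue
    p=np.argwhere(l==i);w=np.c_[X[p[:,0]],Y[p[:,1]]];c=w.mean(0);u=np.linalg.svd(w-c,full_matrices=False)[2][0]
    print(c.round(4),'q mod pi',round((np.arctan2(u[1],u[0])-np.pi/2-.118)%np.pi,3),st[i,4])
cv2.imwrite("pics/r5.png",r)
E
```

```text
t 11.8 m mm [-210.4 -110.3  220.1] ang 3.259 tilt 0.001 -0.0 F [0.2 0.5 0.4] gap 0.001
[ 0.6063 -0.154 ] q mod pi 0.041 1457
[ 0.589  -0.0052] q mod pi 0.01 1483
[0.5221 0.0822] q mod pi 1.605 1187
```

View pics/r5.png

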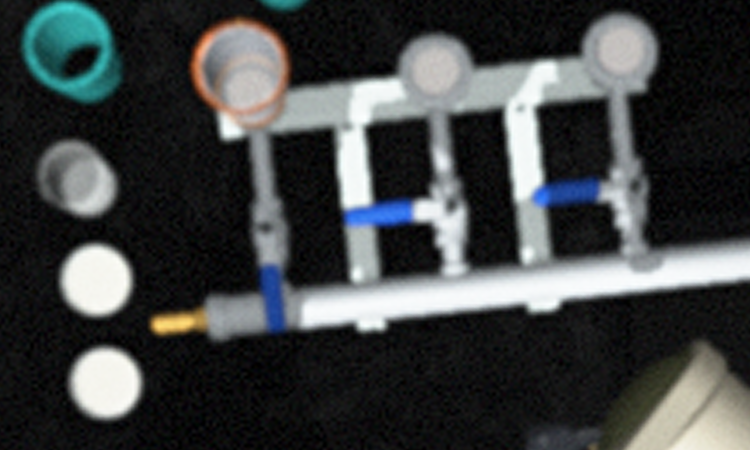

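The cup lever at px (272,297) is in line with its pipe. The two bare levers at px (378,214) and (568,192) are square across theirs. The cup is seated and the other items have not moved.

```bash
python3 -c "
from bench import arm
print(arm.job_done())"
```

```text
the job is handed in; nothing more can be done
None
```

The job is handed in: the cup place's lever is pushed to its open stop, both bare levers to their closed stops (peak reading 26 N), and the last picture shows the cup on its seat and the items beside the manifold unmoved; no verdict came back.

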